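# Plug the diagnostic card into the test socket and clamp it

## Robot

A 6-joint arm with a two-finger parallel gripper is mounted at the origin on the work surface. World frame = base frame: x ahead of the robot, y to its left, z up, the work surface at z = 0. Lengths are in m, angles in rad, forces in N, time in s.
With the tool pointing down it reaches from about 0.35 to 0.775 m from the base axis. Payload 5.5 kg.
Tool frame: the origin (TCP) lies on the centre line of the jaws, within the pads' length; the fingertips stand 19 mm ahead of it and the grasp point (between the pads) is the TCP (r.tips_ahead is the distance from the TCP to the fingertips, in m); x points along the fingers, y is the direction in which the jaws open and shut, and the axes are right-handed (so a half turn about x gives the same grasp; the last joint's range is limited). The gripper opens to 85 mm and grips with 20 to 120 N. Pads are 22 mm wide; open, the fingers measure 114 mm over their backs; the gripper's body (76 mm by 85 mm) begins 54 mm behind the grasp point. The pads swing forward as they close: fully open they stand 13 mm farther back than shut.
Start: joints at [1.05, 0.313, 0.046, 1.304, 0, 1.431], TCP at [0.214, 0.534, 0.25] pointing down, gripper open.
Joint ranges: [-2.76, 2.76], [-0.86, 1.69], [-1.03, 1.26], [-2.2, 2.34], [-1.47, 1.5], [-3.14, 3.14]. Speed limits (rad/s): [2.57, 2.57, 3.14, 3.14, 3.14, 3.14].

## Interface

Orientations are given as a rotation vector (axis times angle).
In Python, from bench import r gives the robot as it stands. The module is installed in compiled form; this text tells all that it offers.
- The arm moves only by the shell command python3 -m pendant 'ROWS' [FORCE]. ROWS is a JSON object of lists of equal length, an entry for each row: "gripper": the closure in counts, from 0 (fully open) to 255 (shut); "linear": the shift along the tool's x, y, z normalised to -1 to 1, where 1 is 50 mm, a list of three; "spin": the turn about the tool's x normalised to -1 to 1, where 1 is 8 degrees. A call has 1 to 20 rows; each row shifts and turns the commanded pose from where the row before left it, along the tool's axes as they then stand; what a row does not reach is not made up. A row lasts 1/8 s, in which the tool goes at most 62.5 mm and 10.7 degrees, less where a joint would pass 70% of its speed; a pose out of reach is approached as far as the arm can. A call with a number of a shift or a turn outside -1 to 1 is refused whole. A call with a gripper value outside its range is refused whole. The fingers move at their own pace and stop on an object; FORCE is the grip in N (left out, the last holds). Time passes only in rows, so rows that do not move let the fingers close. It gives the time, the measured TCP pose, the force and the opening at its end, in the units of the state.
- r.get_obs(): the state, without advancing time (a new reading comes with each control period).
- r.grab_frame(name): name is "side" or "top" or "wrist"; returns (picture, depth): 420x560x3 uint8, red, green, blue; 420x560 float32, m along the optical axis (not along the pixel's ray), 0 where there is no reading.
- r.camera_model(name): a dict with "fovy" (degrees; the focal length in pixels is half the picture's height over the tangent of half this angle, whatever the lens; pixels are square), "cx", "cy" (the principal point, pixels), "dist_coeffs" ([k1, k2, p1, p2, k3] as OpenCV has them; the pictures are not rectified), "rvec" (rotation vector, rad) and "tvec" (3), from world to camera coordinates, as OpenCV has them. Camera axes: x right, y down, z forward; pixel columns grow to the right and rows downward; lengths in m; the calibration is good to about 2 mm. A picture is of the moment at which its call begins: read the wrist's pose just before it. camera_model takes no time and is no camera call; for the wrist camera it gives the pose at the moment of the call.
- r.close_job(): hands the job in, once; it reports no verdict.
The state is a dict: "time_s": time; "joint_positions": joint angles; "qd": joint speeds; "joint_torque": joint torques, N m; "eef_pos": TCP position; "orientation": TCP orientation; "force": force on the tool from outside, world axes, zero at the start; "wrist_torque": the same for the moment, N m; "finger_gap": opening from 0.0 (shut) to 1.0 (fully open).
Only numpy, scipy, OpenCV 4.12 (cv2) and the standard library are available. Lean on these libraries where they do the work, as an engineer would, in place of code of your own. Each camera call takes 0.05 s, during which the arm holds its last target. There are 200 camera calls.

## Task

Take the test card with the black grip bar on top out of the card rack, lower it edgewise all the way down into the slot of the test socket while the socket's clamp lever is still raised (let it down, do not drop it), and let go of it. Then swing the clamp lever fully down so that the card is clamped. Leave the other two boards in the rack and the rest of the bench as they are.

Things in the scene. Friction and masses are not known exactly. Their poses are not given: they have to be found in the camera images.
- card: Test card: upright green board 7 (x) x 100 (y) x 82 (z) mm with a black grip bar centred along its top edge, 14 mm thick (x), 64 mm long (y), 80 to 105 mm above the bottom edge. Origin: middle of the bottom edge; z up to the grip bar. About 0.12 kg. It starts in one of the rack's three slots and may lean a few degrees. It may go into the socket either way round.
- rack: Grey plastic card rack, fixed, 150 (x) x 118 (y) mm, side walls 40 mm high, with three slots along its y, at x = -60, 0 and +60 mm, each 9.6 mm wide and 106 mm long. Origin: centre of its underside, on the mat; the slots' floor is 6 mm above it, the guide ribs reach 38 mm above it.
- socket: Test socket, fixed: aluminium base 90 (x) x 176 (y) x 12 mm with a black block 56 (x) x 124 (y) mm on it, whose top is 52 mm above the origin. One slot runs along its y. A steel clamp lever stands at its +y end. Origin: centre of the underside, on the mat; z up.
- slot_mouth (a point): Centre of the slot's mouth, at the block's top face; axes as the socket's. The slot is 10 mm wide (x), 104 mm long (y), 30 mm deep, its mouth slightly chamfered. A fully seated card has its bottom edge 30 mm below this point.
- clamp (a joint): Angle of the clamp lever: 0 = fully down, level, pointing along the socket's +y (clamped); about 1.3 = fully raised. It stays where it is left; it takes about 2 N at the tip to move.
- clamp_hinge (a point): On the lever's hinge axis, 70 mm along +y from the middle of the socket and 42 mm above its underside; the axis runs along the socket's x, the lever swings in the upright plane of the socket's y and z.
- clamp_tip (a point): Middle of the upper face of the black end pad of the lever (the face to press on), 72 mm from the hinge along the lever and 6 mm off its midline. The lever is a flat steel bar 16 mm wide and 8 mm thick; the pad is 26 x 26 mm and 12 mm thick, its end 85 mm from the hinge.
- bare_board: Lower green board without grip, 7 x 100 x 62 mm, standing in another slot of the rack. Origin: middle of its bottom edge. Leave it there.
- port_board: Low green board with two steel connector blocks on its top edge, 64 mm high in all, 7 x 100 mm (blocks 11 mm thick), standing in another slot of the rack. Origin: middle of its bottom edge. Leave it there.
- solder_spool: Bystander: solder spool standing on end, 50 mm diameter, 40 mm high; origin in the middle of its underside.
- flux_bottle: Bystander: white bottle, 40 mm diameter, 85 mm high; origin in the middle of its underside.
- screwdriver: Bystander: screwdriver lying on the mat, 170 mm long; origin near its middle.
- multimeter: Bystander: multimeter lying at the right side, 150 x 75 x 41 mm; origin in the middle of its underside.
- pliers: Bystander: pliers with yellow handles lying at the left side, 150 mm long; origin at the pivot.
Not all that is in view belongs to the job. Leave any blue look-alike of the card alone.

How it is judged:
By the outcome, as a careful person would: the job done as asked, in the order asked, and still so for the second after the job is handed in, with the robot touching nothing.
It also fails if it takes over 48 s, if anything falls off the work surface, if the arm or the gripper's body presses on something with over 40 N, if the wrist force passes 120 N, or if a joint passes its speed limit or range.

## Working session

There is one attempt and no reset: what is moved stays moved. The work goes in short steps, Python scripts to look and compute and a shell command to move; the robot and the scene stay as the last step left them, time stands still between calls to the robot, and variables do not carry over. Pictures are saved under pics/ and viewed, about 8 in all and at most 12, crops included, and the job is handed in when it is done.

```bash
mkdir -p pics
cat > h.py <<'E'
import numpy as np, cv2
from bench import r
def K(m): 
    f=210/np.tan(np.radians(m["fovy"])/2); return np.array([[f,0,m["cx"]],[0,f,m["cy"]],[0,0,1.]])
def pose(m):
    R=cv2.Rodrigues(np.array(m["rvec"],float))[0]; return R,np.array(m["tvec"],float)
def cloud(m,d):
    v,u=np.mgrid[0:420,0:560]
    p=cv2.undistortPoints(np.stack([u,v],-1).reshape(-1,1,2).astype(float),K(m),np.array(m["dist_coeffs"],float),criteria=(3,50,1e-9)).reshape(420,560,2)
    R,t=pose(m); P=np.dstack([p*d[...,None],d])
    W=(P-t)@R; W[d<=0]=np.nan; return W
def ray(m,uv,z):
    p=cv2.undistortPoints(np.array(uv,float).reshape(-1,1,2),K(m),np.array(m["dist_coeffs"],float)).reshape(-1,2)
    R,t=pose(m); D=np.c_[p,np.ones(len(p))]@R; C=-R.T@t
    return C+D*((z-C[2])/D[:,2])[:,None]
def grab(n):
    m=r.camera_model(n); im,d=r.grab_frame(n); np.savez(f"/tmp/{n}.npz",im=im,d=d); 
    return m,im,d
E
python3 - <<'E'
from h import *
o=r.get_obs(); print(o)
for n in("top","side"):
    m,im,d=grab(n); print(n,m); cv2.imwrite(f"pics/{n}0.png",im[...,::-1]);
E
```

```text
{'time_s': 0.0, 'joint_positions': array([1.05039950e+00, 3.14001367e-01, 4.49610058e-02, 1.30357404e+00,
       1.39001251e-05, 1.43121812e+00]), 'qd': array([-0.00033845,  0.00150996, -0.00060324, -0.00020307, -0.0003102 ,
        0.00059952]), 'joint_torque': array([-7.47812119e-04, -4.80627322e+01,  2.98534244e+01,  1.91447436e-02,
       -1.25901861e-04,  3.86108681e-06]), 'eef_pos': array([0.21347208, 0.53339484, 0.24940092]), 'orientation': array([ 0.29743766,  1.55067305, -0.30014595]), 'force': array([0.04925069, 0.57385364, 0.2917874 ]), 'wrist_torque': array([0.03164155, 0.04329475, 0.02167427]), 'finger_gap': 1.0009339072793322}
top {'fovy': 57.75798876219782, 'cx': 280.73729078265393, 'cy': 209.55161053178188, 'dist_coeffs': array([-0.09244051,  0.        ,  0.        ,  0.        ,  0.        ]), 'rvec': array([ 2.13249681, -2.10205988,  0.19203403]), 'tvec': array([-0.01567768,  0.56260439,  1.13420885])}
side {'fovy': 53.342835591823984, 'cx': 282.9514315169649, 'cy': 205.64606819913107, 'dist_coeffs': array([-0.09478539,  0.        ,  0.        ,  0.        ,  0.        ]), 'rvec': array([ 2.26712055, -0.61970836,  0.27510896]), 'tvec': array([-0.48858997,  0.23740239,  1.12192621])}
```

View pics/top0.png

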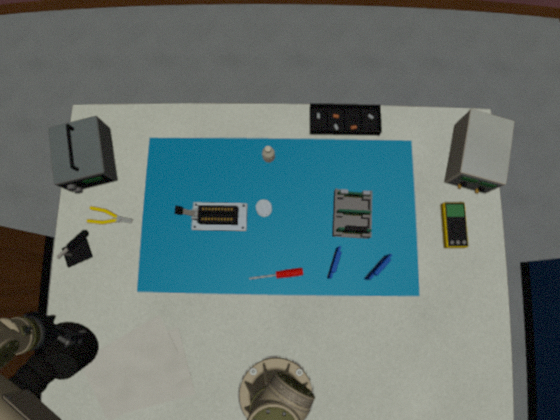

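View pics/side0.png

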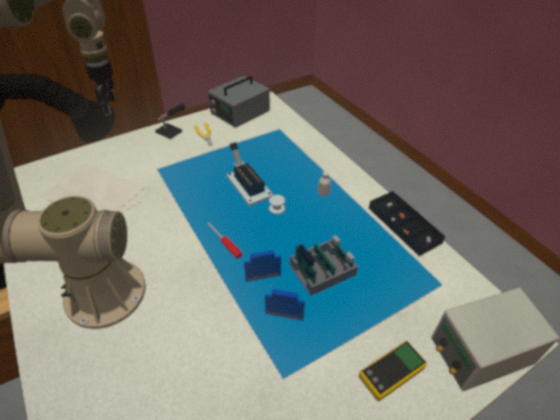

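The top view shows the rack at about (352,214) and the socket at (218,215), with its raised lever at (180,210). The two blue look-alikes are at (335,262) and (378,267). The side view suggests the grip card is in the rack slot nearest the robot, at about (305,262).

Run:
```python
from h import *
from scipy.spatial.transform import Rotation as Rn
print(np.round(Rn.from_rotvec(r.get_obs()["orientation"]).as_matrix(),3))
def rect(pts,name):
    c,(w,h),a=cv2.minAreaRect(pts[:,:2].astype(np.float32)*1000); print(name,len(pts),np.round(c,1),np.round((w,h),1),round(a,2),"z",np.round(np.percentile(pts[:,2],[5,50,95])*1000,1))
ims=[]
for n,boxes in (("top",{"sock":(165,190,255,240),"rack":(320,180,385,245)}),("side",{"sock":(215,135,285,210),"rack":(280,225,370,300)})):
    z=np.load(f"/tmp/{n}.npz"); im,d=z["im"],z["d"]; W=cloud(r.camera_model(n),d); hsv=cv2.cvtColor(im,cv2.COLOR_RGB2HSV)
    for k,(a,b,c,e) in boxes.items():
        w=W[b:e,a:c].reshape(-1,3); h=hsv[b:e,a:c].reshape(-1,3); ok=np.isfinite(w[:,2])
        mat=(h[:,0]>92)&(h[:,0]<112)&(h[:,1]>120)
        for lo,hi in ((.004,.03),(.03,.045),(.045,.06),(.06,.09),(.09,.14)):
            s=ok&(w[:,2]>lo)&(w[:,2]<hi)&~mat
            if s.sum()>5: rect(w[s],f"{n} {k} {lo}")
        ims.append(cv2.resize(im[b:e,a:c,::-1],(400,300),interpolation=cv2.INTER_CUBIC))
cv2.imwrite("pics/crops.png",np.vstack([np.hstack(ims[:2]),np.hstack(ims[2:])]))
```

```text
[[-0.001  0.372  0.928]
 [-0.001  0.928 -0.372]
 [-1.    -0.002 -0.   ]]Traceback (most recent call last):
  File "<stdin>", line 8, in <module>
  File "h.py", line 9, in cloud
    p=cv2.undistortPoints(np.stack([u,v],-1).reshape(-1,1,2).astype(float),K(m),np.array(m["dist_coeffs"],float),criteria=(3,50,1e-9)).reshape(420,560,2)
      ~~~~~~~~~~~~~~~~~~~^^^^^^^^^^^^^^^^^^^^^^^^^^^^^^^^^^^^^^^^^^^^^^^^^^^^^^^^^^^^^^^^^^^^^^^^^^^^^^^^^^^^^^^^^^^^^^^^^^^^^^^^^^^^^
cv2.error: OpenCV(4.12.0) :-1: error: (-5:Bad argument) in function 'undistortPoints'
> Overload resolution failed:
>  - undistortPoints() got an unexpected keyword argument 'criteria'
>  - undistortPoints() got an unexpected keyword argument 'criteria'
```

```bash
sed -i 's/,criteria=(3,50,1e-9)//' h.py
cat > a.py <<'E'
from h import *
def rect(pts,name):
    c,(w,h),a=cv2.minAreaRect(pts[:,:2].astype(np.float32)*1000); print(name,len(pts),np.round(c,1),np.round((w,h),1),round(a,2),"z",np.round(np.percentile(pts[:,2],[5,50,95])*1000,1))
ims=[]
for n,boxes in (("top",{"sock":(165,190,255,240),"rack":(320,180,385,245)}),("side",{"sock":(215,135,285,210),"rack":(280,225,370,300)})):
    z=np.load(f"/tmp/{n}.npz"); im,d=z["im"],z["d"]; W=cloud(r.camera_model(n),d); hsv=cv2.cvtColor(im,cv2.COLOR_RGB2HSV)
    for k,(a,b,c,e) in boxes.items():
        w=W[b:e,a:c].reshape(-1,3); h=hsv[b:e,a:c].reshape(-1,3); ok=np.isfinite(w[:,2])
        mat=(h[:,0]>92)&(h[:,0]<112)&(h[:,1]>120)
        for lo,hi in ((.004,.03),(.03,.045),(.045,.06),(.06,.09),(.09,.14)):
            s=ok&(w[:,2]>lo)&(w[:,2]<hi)&~mat
            if s.sum()>5: rect(w[s],f"{n} {k} {lo}")
        ims.append(cv2.resize(im[b:e,a:c,::-1],(400,300),interpolation=cv2.INTER_CUBIC))
cv2.imwrite("pics/crops.png",np.vstack([np.hstack(ims[:2]),np.hstack(ims[2:])]))
E
python3 a.py
```

```text
top sock 0.004 764 [548.3 194.1] [182.3  95.3] 89.6 z [ 8.7 14.2 25.6]
top sock 0.03 76 [543.5 201.2] [ 52.8 142. ] 1.3 z [30.8 38.8 43.6]
top sock 0.045 658 [547.3 201. ] [140.6  56.9] 89.67 z [48.8 53.9 58.2]
top sock 0.06 51 [535.6 222.9] [127.7  18.4] 79.13 z [60.5 72.7 87.4]
top sock 0.09 59 [546.3 293.1] [19.6 21. ] 1.21 z [ 91.3 108.7 118.3]
top rack 0.004 842 [ 564.8 -235.8] [121.  160.5] 87.12 z [ 4.9  8.6 26.5]
top rack 0.03 427 [ 559.8 -234.6] [119.9 149.5] 87.08 z [33.  39.8 44. ]
top rack 0.045 112 [ 559.8 -233.2] [117.  131.1] 88.49 z [45.5 53.9 59.2]
top rack 0.06 218 [ 561.2 -235.6] [101.5 133. ] 85.94 z [61.2 69.7 87.5]
top rack 0.09 140 [ 500.  -229.6] [93.1 14.5] 86.83 z [ 91.2 111.6 115.5]
side sock 0.004 558 [581.5 268.8] [466.  161.3] 72.92 z [ 5.2 13.1 24.5]
side sock 0.03 238 [543.  142.3] [ 60.9 248.2] 11.44 z [32.  40.5 44.1]
side sock 0.045 384 [541.7 160.5] [227.9  56.3] 88.42 z [47.4 52.9 56.4]
side sock 0.06 50 [546.2 277. ] [31.  16.7] 88.17 z [61.3 75.5 88.3]
side sock 0.09 59 [545.9 292.7] [21.6 27.6] 79.0 z [ 92.5 106.8 118.5]
side rack 0.004 887 [ 572.4 -222.9] [151.8 181.1] 86.68 z [ 5.1 11.8 28.5]
side rack 0.03 644 [ 556.  -237.8] [121.2 150.1] 88.03 z [31.1 38.7 43.8]
side rack 0.045 193 [ 557.3 -236.2] [104.2 129.9] 87.29 z [45.6 53.5 59. ]
side rack 0.06 305 [ 556.7 -239.1] [100.4 132. ] 86.89 z [61.7 69.  86.4]
side rack 0.09 70 [ 497.4 -237.4] [86.8 14.4] 88.31 z [ 90.5 111.3 114.9]
```

View pics/crops.png

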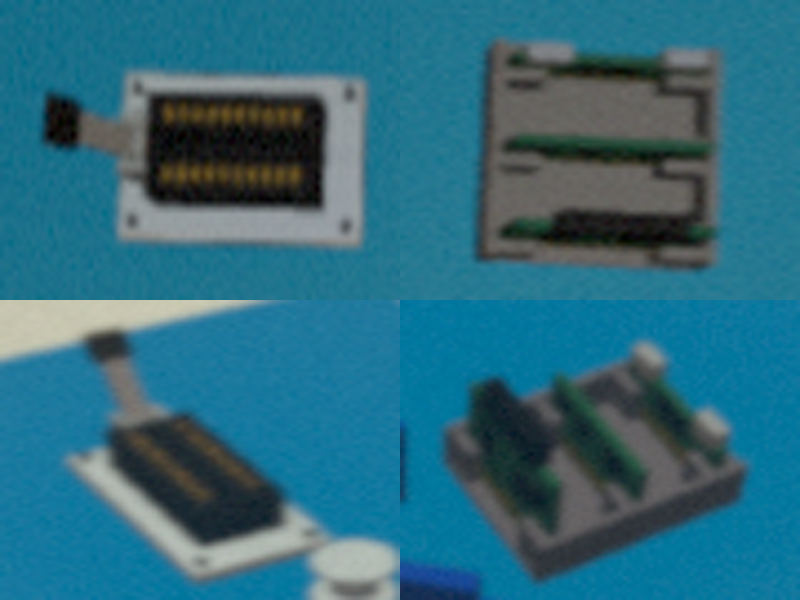

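Both views agree. The black-bar card is in the slot nearest the robot, with its bar top near (0.499, -0.236, 0.111) and the rack yawed about -3°. I'll move above it and turn the jaws to face across the slot.

```bash
python3 -m pendant '{"gripper":[0,0,0,0,0,0,0,0,0,0,0,0,0,0,0,0,0,0],"linear":[[0,-0.71,0.65],[0,-0.71,0.65],[0,-0.71,0.65],[0,-0.71,0.65],[0,-0.71,0.65],[0,-0.71,0.65],[0,-0.71,0.65],[0,-0.71,0.65],[0,-0.71,0.65],[0,-0.71,0.65],[0,-0.71,0.65],[0,-0.71,0.65],[0,-0.71,0.65],[0,-0.71,0.65],[0,-0.71,0.65],[0,-0.71,0.65],[0,-0.71,0.65],[0,0,0]],"spin":[0,0,0,0,0,0,0,0,0,0,0,0,0,0,0,0,0,0]}' 40
python3 -m pendant '{"gripper":[0,0,0,0,0,0,0,0,0,0],"linear":[[0,0,0],[0,0,0],[0,0,0],[0,0,0],[0,0,0],[0,0,0],[0,0,0],[0,0,0],[0,0,0],[0,0,0]],"spin":[1,1,1,1,1,1,1,1,0.89,0]}'
python3 - <<'E'
from h import *
m,im,d=grab("wrist"); print(m); cv2.imwrite("pics/w1.png",im[...,::-1])
import pickle; pickle.dump(m,open("/tmp/wm1.pkl","wb"))
E
```

```text
time_s: 2.35
eef_pos: [0.5029, -0.2347, 0.2489]
orientation: [0.302, 1.55, -0.302]
force: [-0.1, 1.4, 0.4]
finger_gap: 0.993
time_s: 3.6
eef_pos: [0.5019, -0.2307, 0.2501]
orientation: [1.246, 1.187, -1.246]
force: [-0.8, 0.5, -0.6]
finger_gap: 1.002
{'fovy': 68.03931230862715, 'cx': 280.064465701738, 'cy': 210.73497181957367, 'dist_coeffs': array([-0.04954752,  0.        ,  0.        ,  0.        ,  0.        ]), 'rvec': array([-2.87035246,  0.06999215,  0.01220994]), 'tvec': array([-0.51211533, -0.23423434,  0.32499055])}
```

View pics/w1.png

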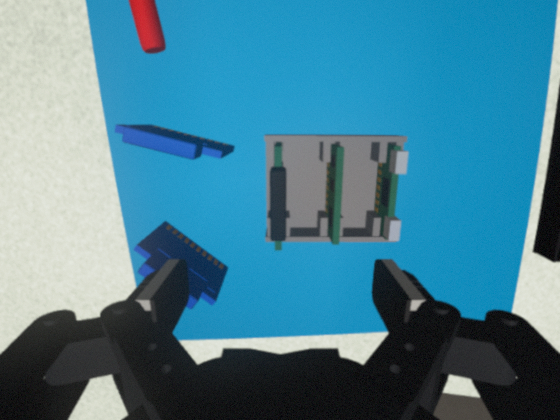

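The wrist view shows the black grip bar at (278,203), the bare board at (336,195) and the port board at (393,195). Next I'll measure the bar.

```bash
cat > w.py <<'E'
from h import *; import pickle
from scipy.spatial.transform import Rotation as Rn
o=r.get_obs(); T=Rn.from_rotvec(o["orientation"]).as_matrix(); print("tcp",o["eef_pos"],"phi",np.degrees(np.arctan2(T[1,1],T[0,1])),"toolx",T[:,0].round(4))
m=pickle.load(open("/tmp/wm1.pkl","rb")); z=np.load("/tmp/wrist.npz"); im,d=z["im"],z["d"]; W=cloud(m,d)
hsv=cv2.cvtColor(im,cv2.COLOR_RGB2HSV)
roi=np.zeros((420,560),bool); roi[125:255,255:420]=1
def line(s,n):
    P=W[s]; c,(w,h),a=cv2.minAreaRect(P[:,:2].astype(np.float32)*1000); print(n,len(P),np.round(c,1),np.round((w,h),1),round(a,2),"z",np.round(np.percentile(P[:,2],[5,50,95])*1000,1))
line(roi&(W[...,2]>.1),"bar depth")
dark=roi&(hsv[...,2]<60); mk=np.zeros((420,560),np.uint8); mk[dark]=255; mk[:,300:]=0
cs=max(cv2.findContours(mk,0,2)[0],key=cv2.contourArea); 
P=ray(m,cs.reshape(-1,2),.111); c,wh,a=cv2.minAreaRect(P[:,:2].astype(np.float32)*1000); print("bar ray",np.round(c,1),np.round(wh,1),round(a,2))
for lo,hi in((.08,.098),(.045,.08),(.03,.045)): 
    s=roi&(W[...,2]>lo)&(W[...,2]<hi); line(s,f"{lo}")
g=roi&(hsv[...,0]>40)&(hsv[...,0]<92)&(hsv[...,1]>70); g[:,300:]=0
line(g&(W[...,2]>.075),"green card top"); line(g&(W[...,2]<.06),"green card low")
k=roi.copy(); k[:,405:]=0; line(k&(W[...,2]>.055)&(W[...,2]<.075)&(np.arange(560)[None]>310)&(np.arange(560)[None]<360),"bare")
E
python3 w.py
```

```text
tcp [ 0.50201095 -0.23089208  0.25016044] phi -2.763369834573686 toolx [-5.e-04  6.e-04 -1.e+00]
bar depth 1169 [ 499.8 -231.9] [64. 14.] 87.34 z [112.  113.8 115. ]
bar ray [ 501.3 -200.5] [ 2.6 10.2] 87.2
0.08 241 [ 498.7 -231.8] [100.   10.7] 85.36 z [89.8 91.  92.3]
0.045 2545 [ 556.6 -234.3] [115.6 137.1] 87.34 z [47.6 68.5 73.5]
0.03 3468 [ 559.6 -235.9] [118. 149.] 87.01 z [32.8 41.5 43.9]
green card top 194 [ 499.5 -231.9] [100.    5.5] 86.96 z [89.7 90.9 92. ]Traceback (most recent call last):
  File "w.py", line 16, in <module>
    line(g&(W[...,2]>.075),"green card top"); line(g&(W[...,2]<.06),"green card low")
                                              ~~~~^^^^^^^^^^^^^^^^^^^^^^^^^^^^^^^^^^^
  File "w.py", line 8, in line
    P=W[s]; c,(w,h),a=cv2.minAreaRect(P[:,:2].astype(np.float32)*1000); print(n,len(P),np.round(c,1),np.round((w,h),1),round(a,2),"z",np.round(np.percentile(P[:,2],[5,50,95])*1000,1))
                                                                                                                                               ~~~~~~~~~~~~~^^^^^^^^^^^^^^^^^^
    return _quantile_unchecked(
        a, q, axis, out, overwrite_input, method, keepdims, weights)
    return _ureduce(a,
                    func=_quantile_ureduce_func,
    ...<5 lines>...
                    overwrite_input=overwrite_input,
                    method=method)
    r = func(a, **kwargs)
    result = _quantile(arr,
                       quantiles=q,
    ...<2 lines>...
                       out=out,
                       weights=wgt)
    slices_having_nans = np.isnan(arr[-1, ...])
                                  ~~~^^^^^^^^^
IndexError: index -1 is out of bounds for axis 0 with size 0
```

The bar measures 64 × 14 mm, matching the given size. Its centre is at (0.4998, -0.2319) with a yaw of -2.7°, in line with the rack slot, so there's almost no lean. Now I'll descend and grip.

```bash
python3 -m pendant '{"gripper":[0,0,0,0,0,0,0,0,255,255,255,255,255,255,255,255],"linear":[[0.5,-0.044,0.022],[0.5,0,0],[0.5,0,0],[0.5,0,0],[0.5,0,0],[0.5,0,0],[0,0,0],[0,0,0],[0,0,0],[0,0,0],[0,0,0],[0,0,0],[0,0,0],[0,0,0],[0,0,0],[0,0,0]],"spin":[0,0,0,0,0,0,0,0,0,0,0,0,0,0,0,0]}' 40
```

```text
time_s: 5.65
eef_pos: [0.5003, -0.2329, 0.1006]
orientation: [1.247, 1.184, -1.247]
force: [-1.4, 0.2, 5.3]
finger_gap: 0.161
```

The gap is 13.7 mm, so the bar is held. I'll lift the card straight out, then carry it to just short of the socket to look at the slot.

```bash
python3 -m pendant '{"gripper":[255,255,255,255,255,255,255,255,255,255],"linear":[[-0.1,0,0],[-0.2,0,0],[-0.2,0,0],[-0.25,0,0],[-0.25,0,0],[-0.25,0,0],[-0.25,0,0],[-0.25,0,0],[-0.25,0,0],[0,0,0]],"spin":[0,0,0,0,0,0,0,0,0,0]}'
python3 -m pendant '{"gripper":[255,255,255,255,255,255,255,255,255,255,255,255,255,255,255],"linear":[[0,0.03,-0.3],[0,0.05,-0.5],[0,0.07,-0.62],[0,0.07,-0.62],[0,0.07,-0.62],[0,0.07,-0.62],[0,0.07,-0.62],[0,0.07,-0.62],[0,0.07,-0.62],[0,0.05,-0.5],[0,0.03,-0.3],[0,0,-0.2],[0,0,0],[0,0,0],[0,0,0]],"spin":[0,0,0,0,0,0,0,0,0,0,0,0,-0.3,0,0]}'
cat > cap.py <<'E'
from h import *; import pickle,sys
m,im,d=grab("wrist"); pickle.dump((m,r.get_obs()),open("/tmp/wm.pkl","wb")); cv2.imwrite(sys.argv[1],im[...,::-1])
E
python3 cap.py pics/w2.png
```

```text
time_s: 6.9
eef_pos: [0.5007, -0.2332, 0.2016]
orientation: [1.247, 1.182, -1.246]
force: [-0.3, 0.2, -1.7]
finger_gap: 0.156
time_s: 8.78
eef_pos: [0.5482, 0.0718, 0.2002]
orientation: [1.217, 1.204, -1.217]
force: [-0.8, -0.1, -2.1]
finger_gap: 0.159
```

View pics/w2.png

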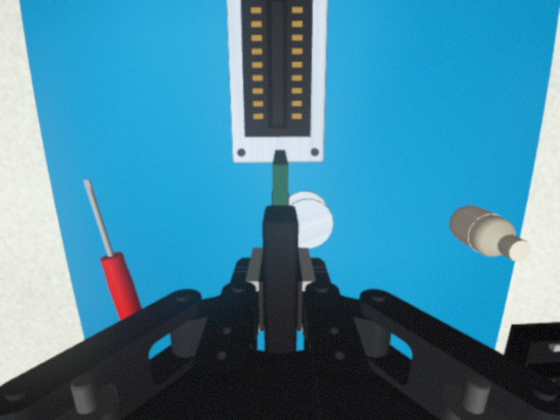

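The wrist view shows the card held straight in the jaws, with its top corner at (280,155). Above it is the socket: the base's near edge is at row 162, the block's near edge at row 136, and the slot runs along column 277. Now I'll measure the slot relative to the card.

```bash
cat > s.py <<'E'
from h import *; import pickle
from scipy.spatial.transform import Rotation as Rn
m,o=pickle.load(open("/tmp/wm.pkl","rb")); z=np.load("/tmp/wrist.npz"); im,d=z["im"],z["d"]; W=cloud(m,d)*1000
T=Rn.from_rotvec(o["orientation"]).as_matrix(); print("tcp",o["eef_pos"].round(4),"phi",np.degrees(np.arctan2(T[1,1],T[0,1])).round(2),"toolx",T[:,0].round(4))
hsv=cv2.cvtColor(im,cv2.COLOR_RGB2HSV)
roi=np.zeros((420,560),bool); roi[0:165,215:340]=1
Z=W[...,2]
def st(s,n):
    P=W[s]; lo,hi=np.percentile(P,[1,99],axis=0); print(n,len(P),"x",lo[0].round(1),hi[0].round(1),"y",lo[1].round(1),hi[1].round(1),"zmed",np.median(P[:,2]).round(1))
mat=(hsv[...,0]>92)&(hsv[...,0]<112)&(hsv[...,1]>120)
st(roi&mat,"mat"); 
base=roi&~mat&(hsv[...,1]<60)&(hsv[...,2]>120)&(abs(Z-13)<6); st(base,"base")
blk=roi&(Z>45)&(Z<60); st(blk,"block top"); 
slot=roi&(Z<44)&(Z>5)&(np.arange(560)[None]>262)&(np.arange(560)[None]<292)&(np.arange(420)[:,None]<132); st(slot,"slot")
# row-wise edges on block top
rows=[]
for v in range(6,120,4):
    x=W[v,215:340]; b=blk[v,215:340]; s=slot[v,215:340]
    if b.sum()>5: rows.append([np.nanmedian(x[b,1]),x[b,0].min(),x[b,0].max(),*( (x[b&(x[:,0]<547),0].max(),x[b&(x[:,0]>547),0].min()) )])
R=np.array(rows); print(R[::3].round(1)); 
for j,n in((1,"bl"),(2,"br"),(3,"sl"),(4,"sr")):
    k=np.polyfit(R[:,0],R[:,j],1); print(n,np.degrees(np.arctan(k[0])).round(2),np.polyval(k,[150,200]).round(1))
# grayscale profile across slot
g=im.astype(int).sum(2)//3; 
for v in (20,60,100): print(v,g[v,262:296])
# card board and bar top
c=np.zeros_like(roi); c[140:360,255:305]=1
bar=c&(hsv[...,2]<70)&(Z>200); 
for n,s in (("bar",c&(Z>195)&(W[...,1]>60)),("cardtop",c&(Z>175)&(Z<195)&(W[...,1]>102))):
    P=W[s]; cc,wh,a=cv2.minAreaRect(P[:,:2].astype(np.float32)); print(n,len(P),np.round(cc,1),np.round(wh,1),round(a,2),np.median(P[:,2]).round(1),"y",np.percentile(P[:,1],[1,99]).round(1))
E
python3 s.py
```

```text
tcp [0.5482 0.0718 0.2003] phi -0.61 toolx [-1.e-04  0.e+00 -1.e+00]
mat 4905 x nan nan y nan nan zmed nan
base 5631 x 502.2 590.5 y 104.2 245.9 zmed 15.0
block top 7898 x 518.9 573.8 y 130.3 232.5 zmed 55.1
slot 1540 x 541.6 552.0 y 140.3 242.7 zmed 25.2
[[228.9 519.2 574.5 541.8 551.9]
 [220.3 519.  574.5 541.6 552.6]
 [211.6 518.7 574.6 541.5 552.6]
 [202.9 519.2 573.9 541.3 552.5]
 [193.9 518.8 574.  541.2 552.5]
 [184.9 518.5 574.1 541.7 552.4]
 [175.8 519.  573.3 541.6 552.3]
 [166.5 518.6 573.4 541.5 552.2]
 [157.1 519.1 573.6 541.3 552.1]
 [147.5 518.8 573.8 541.1 552.1]]
bl -0.12 [518.9 518.8]
br 0.67 [573.5 574.1]
sl 0.27 [541.3 541.5]
sr 0.26 [552.2 552.4]
20 [58 58 54 58 53 47 48 44 49 47 53 56 56 60 55 55 55 56 53 56 51 49 47 44
 42 52 54 55 53 58 69 70 75 72]
60 [59 60 63 62 58 53 52 54 48 50 59 59 61 59 58 58 59 62 59 57 57 54 50 50
 51 54 58 55 63 60 61 60 58 59]
100 [77 67 66 66 64 64 57 51 51 54 59 62 64 65 65 68 66 63 63 58 60 58 53 55
 57 59 62 60 65 67 76 81 85 87]
bar 5655 [548.   82.5] [22.  44.9] 0.01 213.8 y [ 60.7 104.6]
cardtop 797 [549.2 112.8] [19.9 13.7] 87.14 190.7 y [104.  122.6]
```

The slot centre comes out at x = 546.9, y = 192.3 mm with a yaw of about -0.3°. The base, block and slot edges all agree on this. The wrist camera's depth reads about 3 mm high everywhere. Next I'll move the card over the slot.

```bash
python3 -m pendant '{"gripper":[255,255,255,255,255,255,255,255,255],"linear":[[0,-0.05,-0.3],[0,0,-0.4],[0,0,-0.5],[0,0,-0.5],[0,0,-0.4],[0,0,-0.29],[0.3,0,0],[0.3,0,0],[0,0,0]],"spin":[0,0,0,0,0,0,-0.04,0,0]}'
python3 cap.py pics/w3.png
python3 - <<'E'
from h import *
m,im,d=grab("side"); cv2.imwrite("pics/s3.png",cv2.resize(im[110:230,190:310,::-1],(480,480),interpolation=cv2.INTER_CUBIC))
w=cv2.imread("pics/w3.png"); s=cv2.imread("pics/s3.png"); cv2.imwrite("pics/ws3.png",np.hstack([cv2.resize(w[0:420,150:420],(308,480)),s]))
E
```

```text
time_s: 9.95
eef_pos: [0.5455, 0.1906, 0.1679]
orientation: [1.21, 1.209, -1.216]
force: [0.2, -0.4, -1.2]
finger_gap: 0.157
```

View pics/ws3.png

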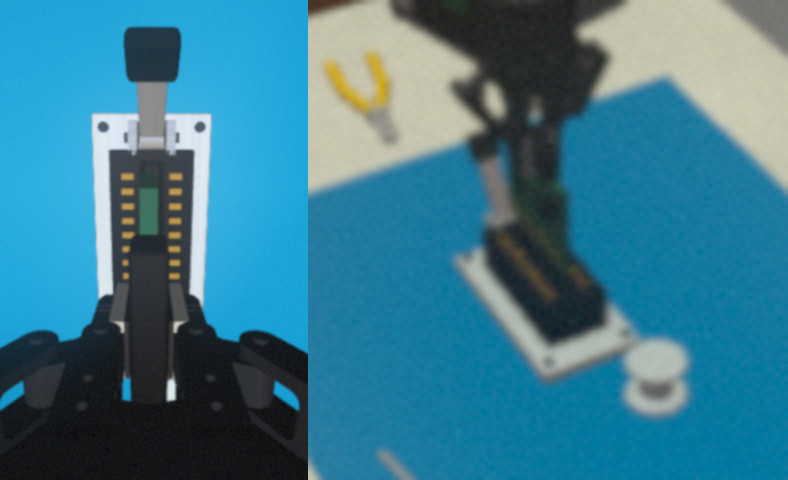

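The left panel shows the card hanging over the slot, with the raised lever beyond it and the slot's far end still in view. I'll measure the remaining offset.

```bash
cat > s2.py <<'E'
from h import *; import pickle
from scipy.spatial.transform import Rotation as Rn
m,o=pickle.load(open("/tmp/wm.pkl","rb")); z=np.load("/tmp/wrist.npz"); im,d=z["im"],z["d"]; W=cloud(m,d)*1000; Z=W[...,2]
o2=r.get_obs()
for q in(o,o2):
    T=Rn.from_rotvec(q["orientation"]).as_matrix(); print("tcp",q["eef_pos"].round(4),"phi",np.degrees(np.arctan2(T[1,1],T[0,1])).round(2),"toolx",T[:,0].round(4))
hsv=cv2.cvtColor(im,cv2.COLOR_RGB2HSV); U=np.arange(560)[None]; V=np.arange(420)[:,None]
roi=(U>235)&(U<335)&(V>90)&(V<400)
blk=roi&(Z>45)&(Z<60)
print("block y",np.percentile(W[...,1][blk],[1,99]).round(1),"z",np.median(Z[blk]))
R=[]
for v in range(136,230,4):
    x=W[v][blk[v]]
    if len(x)<12: continue
    c=np.median(W[v,:,0][roi[v]&np.isfinite(W[v,:,0])])
    xs=np.sort(x[:,0]); g=np.diff(xs); i=g.argmax(); R.append([np.median(x[:,1]),xs[0],xs[-1],xs[i],xs[i+1]])
R=np.array(R); print(R[::2].round(1))
gr=roi&(hsv[...,0]>40)&(hsv[...,0]<92)&(hsv[...,1]>50)&(Z>135)
bar=roi&(Z>165)&(V>205)
for n,s in(("green",gr),("bar",bar)):
    L=[]
    for v in range(140,400,6):
        x=W[v][s[v]]
        if len(x)>4: L.append([np.median(x[:,1]),x[:,0].min(),x[:,0].max(),np.median(x[:,2])])
    print(n,np.array(L).round(1).tolist()); print(np.percentile(W[...,1][s],[1,99]).round(1))
E
python3 s2.py
```

```text
tcp [0.5461 0.1908 0.169 ] phi -0.29 toolx [-2.6e-03 -6.0e-04 -1.0e+00]
tcp [0.5467 0.191  0.1698] phi -0.28 toolx [-1.1e-03 -2.0e-04 -1.0e+00]
block y [158.5 269.3] z 54.993988020484274
[[249.4 519.7 573.9 570.3 571.3]
 [243.5 519.4 574.3 541.9 552.5]
 [237.6 519.3 574.2 540.4 552.6]
 [231.5 519.2 573.8 538.8 552.6]
 [225.5 519.8 573.8 538.8 552.6]
 [219.3 519.6 574.9 538.7 552. ]
 [213.  519.3 574.3 538.7 552. ]
 [206.8 519.  574.3 537.8 551.9]
 [200.3 519.6 574.7 537.7 552.7]
 [193.7 519.3 574.8 532.9 557.4]
 [187.3 519.2 574.2 531.2 559. ]
 [180.5 519.  574.4 530.2 559.9]]
green [[241.3, 542.5, 549.0, 158.4], [238.7, 542.5, 549.0, 158.7], [236.0, 542.5, 549.0, 158.1], [233.3, 542.5, 549.0, 157.9], [230.7, 542.4, 549.0, 158.2], [228.0, 541.3, 549.0, 158.2], [225.4, 541.4, 549.0, 158.4], [206.5, 537.0, 557.9, 233.2], [201.6, 537.7, 556.6, 229.6], [201.3, 537.1, 555.4, 231.2], [201.0, 537.3, 555.6, 232.9], [201.8, 537.4, 556.2, 235.5], [201.3, 539.4, 555.4, 236.7], [201.1, 539.8, 555.5, 238.2], [201.3, 538.2, 554.4, 240.0]]
[199.4 241.4]
bar [[223.3, 539.4, 552.2, 170.6], [223.3, 53
[... 233 characters left out ...]
1.1, 525.7, 565.3, 174.4], [201.1, 526.7, 565.5, 180.0], [199.4, 527.5, 565.6, 181.7], [199.9, 530.0, 564.8, 187.4], [201.5, 530.3, 564.5, 194.6], [201.4, 530.8, 563.8, 198.5], [200.5, 531.3, 563.3, 200.9], [198.2, 531.7, 562.8, 200.7], [193.3, 533.5, 560.8, 197.0], [190.8, 534.0, 560.3, 197.0], [188.0, 534.2, 560.0, 196.5], [198.6, 534.4, 559.8, 213.9], [199.6, 534.9, 559.2, 218.0], [198.0, 535.2, 558.8, 218.6], [199.9, 535.4, 558.6, 223.3], [200.2, 536.0, 557.9, 225.9], [201.5, 536.2, 558.0, 229.5], [201.5, 536.4, 557.6, 231.4], [201.3, 536.5, 557.5, 233.2], [201.2, 537.2, 556.4, 234.9], [201.4, 537.5, 556.5, 236.8], [201.2, 537.6, 556.1, 238.3], [201.3, 537.9, 555.7, 240.0]]
[166.2 223.3]
```

```bash
python3 -m pendant '{"gripper":[255,255,255],"linear":[[0,0,-0.014],[0,0,0],[0,0,0]],"spin":[0,0,0]}'
python3 cap.py pics/w4.png; python3 s2.py
```

```text
time_s: 10.42
eef_pos: [0.5471, 0.1924, 0.1707]
orientation: [1.213, 1.207, -1.211]
force: [0.4, -0.5, -1.4]
finger_gap: 0.156
tcp [0.5471 0.1924 0.1706] phi -0.22 toolx [ 6.e-04  2.e-04 -1.e+00]
tcp [0.5471 0.1924 0.1706] phi -0.22 toolx [ 6.e-04  2.e-04 -1.e+00]
block y [159.7 269.2] z 55.018561609949124
[[251.1 519.3 574.3 521.5 522.4]
 [245.2 519.2 573.7 528.  529. ]
 [239.2 519.7 573.9 541.7 552.5]
 [233.1 519.6 574.1 541.  553.3]
 [227.  519.4 575.  540.9 554.1]
 [220.7 519.1 574.5 540.8 554.1]
 [214.4 519.5 574.4 540.8 554.2]
 [208.1 519.4 574.7 539.9 554.2]
 [201.5 519.2 574.9 539.8 555. ]
 [195.  519.  574.2 535.  559.8]
 [188.3 519.6 574.3 533.3 561.5]
 [181.5 519.3 574.6 532.3 562.4]]
green [[243.1, 544.2, 550.3, 136.9], [243.0, 544.2, 550.7, 161.3], [240.4, 544.2, 550.7, 161.1], [237.8, 544.2, 550.7, 161.1], [235.2, 544.2, 550.7, 161.4], [232.4, 544.1, 550.7, 160.7], [229.9, 543.1, 550.7, 161.6], [227.1, 543.2, 550.7, 161.1], [225.0, 544.6, 548.9, 163.8], [208.6, 555.2, 562.2, 220.0], [208.5, 538.7, 559.9, 234.4], [208.3, 537.0, 557.7, 236.2], [203.3, 539.0, 557.4, 232.4]
[... 474 characters left out ...]
2.9, 527.5, 567.0, 177.4], [202.8, 528.3, 567.1, 182.8], [200.9, 529.0, 567.4, 184.1], [201.6, 531.5, 566.4, 190.3], [203.0, 531.9, 566.0, 197.2], [202.0, 532.2, 565.3, 199.4], [202.1, 532.9, 564.7, 203.5], [197.4, 533.1, 564.2, 199.6], [195.2, 534.9, 562.2, 200.0], [192.4, 535.3, 561.8, 199.7], [189.8, 535.6, 561.3, 199.4], [200.2, 535.9, 561.2, 216.8], [201.2, 536.2, 560.6, 220.7], [199.2, 536.4, 560.1, 220.7], [201.9, 536.6, 559.9, 226.5], [201.9, 537.0, 559.4, 228.7], [203.1, 537.5, 559.2, 232.2], [203.1, 537.6, 559.1, 234.2], [202.9, 537.9, 558.7, 235.9], [202.9, 538.4, 557.7, 237.7], [203.1, 538.6, 557.4, 239.7], [203.0, 538.9, 557.5, 241.2], [202.9, 539.1, 557.1, 242.8]]
[167.8 225. ]
```

The card now measures x = 547.4, y = 193.0, against the slot at 547.0, 192.3. I'll trim by a few tenths of a millimetre and lower it slowly into the mouth.

```bash
python3 -m pendant '{"gripper":[255,255,255,255,255,255,255,255,255,255],"linear":[[0.05,-0.006,0.01],[0.08,0,0],[0.08,0,0],[0.08,0,0],[0.08,0,0],[0.08,0,0],[0.08,0,0],[0.05,0,0],[0.05,0,0],[0,0,0]],"spin":[0,0,0,0,0,0,0,0,0,0]}'
```

```text
time_s: 11.72
eef_pos: [0.5465, 0.1918, 0.1386]
orientation: [1.212, 1.208, -1.212]
force: [-0.5, 0.0, -1.3]
finger_gap: 0.156
```

No contact force, and the bottom edge is about 8 mm into the slot. I'll continue down.

```bash
python3 -m pendant '{"gripper":[255,255,255,255,255,255,255,255],"linear":[[0.06,0,0],[0.06,0,0],[0.06,0,0],[0.06,0,0],[0.06,0,0],[0.04,0,0],[0,0,0],[0,0,0]],"spin":[0,0,0,0,0,0,0,0]}'
```

```text
time_s: 12.72
eef_pos: [0.5467, 0.1919, 0.1219]
orientation: [1.212, 1.207, -1.212]
force: [0.6, -0.0, -1.4]
finger_gap: 0.162
```

```bash
python3 -m pendant '{"gripper":[255,255,255,255,255,255],"linear":[[0.04,0,0],[0.03,0,0],[0.02,0,0],[0.01,0,0],[0,0,0],[0,0,0]],"spin":[0,0,0,0,0,0]}'; python3 -m pendant '{"gripper":[255,255,255,255],"linear":[[0.015,0,0],[0.01,0,0],[0,0,0],[0,0,0]],"spin":[0,0,0,0]}'
```

```text
time_s: 13.48
eef_pos: [0.5467, 0.1919, 0.1169]
orientation: [1.212, 1.207, -1.212]
force: [-0.2, 0.6, -1.9]
finger_gap: 0.157
time_s: 13.98
eef_pos: [0.5469, 0.192, 0.1166]
orientation: [1.213, 1.207, -1.211]
force: [-2.1, -1.2, 5.5]
finger_gap: 0.162
```

The bottom of the card touched at TCP z = 0.1166, exactly the predicted seating height, with a 5 N upward force. I'll release it, rise clear and look.

```bash
python3 -m pendant '{"gripper":[0,0,0,0,0,0,0,0,0,0,0,0,0,0],"linear":[[0,0,0],[0,0,0],[0,0,0],[0,0,0],[0,0,0],[-0.1,0,0],[-0.2,0,0],[-0.2,0,0],[-0.2,0,0],[-0.3,0,0],[-0.3,0,0],[-0.3,0,0],[0,0,0],[0,0,0]],"spin":[0,0,0,0,0,0,0,0,0,0,0,0,0,0]}'
python3 cap.py pics/w5.png
cat > l.py <<'E'
from h import *; import pickle
m,o=pickle.load(open("/tmp/wm.pkl","rb")); z=np.load("/tmp/wrist.npz"); im,d=z["im"],z["d"]; W=cloud(m,d)*1000; Z=W[...,2]; X=W[...,0]; Y=W[...,1]
hsv=cv2.cvtColor(im,cv2.COLOR_RGB2HSV); U=np.arange(560)[None]; V=np.arange(420)[:,None]
roi=(abs(X-547)<16)&(V<330)&(hsv[...,2]<90)
print("tcp",o["eef_pos"].round(4))
p=roi&(Y>255)&(Z>35)&(Z<140)
for y in range(255,350,6):
    s=(abs(X-547)<7)&(abs(Y-y)<3)&(Z>20)&(Z<150)
    if s.sum()>3: print(y,np.percentile(Z[s],[5,50,95]).round(1))
s=p&(Y>265)&(Z>85)
if s.sum()>5: print("pad x",np.percentile(X[s],[1,99]).round(1),"y",np.percentile(Y[s],[1,99]).round(1),"z",np.percentile(Z[s],[1,99]).round(1))
b=(abs(X-547)<12)&(Y>150)&(Y<238)&(Z>122)&(Z<140); 
if b.sum()>5: print("bar",b.sum(),np.percentile(X[b],[1,99]).round(1),np.percentile(Y[b],[1,99]).round(1),np.median(Z[b]).round(1))
g=(abs(X-547)<12)&(Y>226)&(Y<250)&(Z>95)&(Z<118)
if g.sum()>5: print("board",g.sum(),np.percentile(X[g],[1,99]).round(1),np.percentile(Y[g],[1,99]).round(1),np.median(Z[g]).round(1))
E
python3 l.py
```

```text
time_s: 15.72
eef_pos: [0.5465, 0.1919, 0.1953]
orientation: [1.212, 1.208, -1.212]
force: [-0.7, 0.1, -0.4]
finger_gap: 0.998
tcp [0.5463 0.1918 0.195 ]
255 [46.1 52.  55.5]
261 [52.1 53.8 57.7]
267 [58.4 63.1 68. ]
273 [68.7 73.4 77.8]
279 [78.3 82.8 87.8]
285 [87.6 92.4 97. ]
291 [ 99.2 106.4 111.4]
297 [112.3 116.3 119.5]
303 [117.1 118.9 120.6]
309 [114.1 116.1 117.6]
pad x [535.3 559.2] y [288.1 307.8] z [ 97.5 120.6]
bar 2023 [540.1 553.6] [162.4 224.7] 129.9
board 283 [543.6 550.5] [226.2 242.8] 107.0
```

View pics/w5.png

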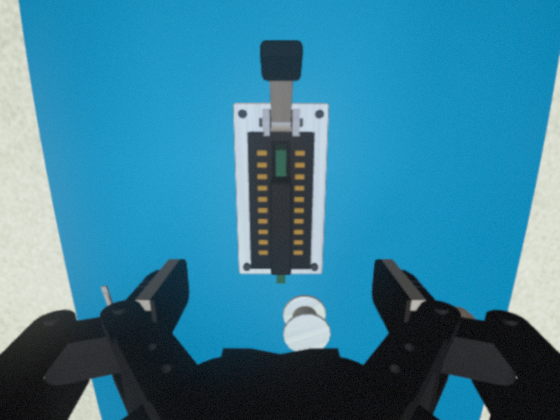

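The card is seated: the bar top reads 127 mm after removing the camera's 3 mm bias, the board top 104 mm, and it sits centred in the slot. The lever is up at about 1.03 rad, with its pad face at roughly y = 288–301 and x = 547. I'll shut the jaws and bring the tips over the inner side of the pad.

```bash
python3 -m pendant '{"gripper":[255,255,255,255,255,255,255,255,255,255,255,255],"linear":[[0,0.01,-0.4],[0,0,-0.4],[0,0,-0.4],[0,0,-0.4],[0,0,0],[0,0,0],[0.3,0,0],[0.3,0,0],[0.3,0,0],[0.2,0,0],[0,0,0],[0,0,0]],"spin":[0,0,0,0,0,0,0,0,0,0,0,0]}'
```

```text
time_s: 17.27
eef_pos: [0.5477, 0.272, 0.1409]
orientation: [1.213, 1.207, -1.211]
force: [0.4, -0.2, 0.5]
finger_gap: -0.005
```

```bash
python3 -m pendant '{"gripper":[255,255,255,255,255,255,255,255,255],"linear":[[0.12,0,-0.06],[0.12,0,-0.06],[0.1,0,-0.08],[0.04,0,-0.07],[0.04,0,-0.07],[0.045,0,-0.07],[0.045,0,-0.07],[0,0,0],[0,0,0]],"spin":[0,0,0,0,0,0,0,0,0]}'
```

```text
time_s: 18.4
eef_pos: [0.5476, 0.2963, 0.1152]
orientation: [1.213, 1.208, -1.211]
force: [0.0, -0.3, -0.4]
finger_gap: 0.006
```

```bash
python3 -m pendant '{"gripper":[255,255,255,255,255,255,255,255,255],"linear":[[0.06,0,-0.06],[0.06,0,-0.06],[0.07,0,-0.06],[0.08,0,-0.05],[0.08,0,-0.05],[0.08,0,-0.05],[0,0,0],[0,0,0],[0,0,0]],"spin":[0,0,0,0,0,0,0,0,0]}'
python3 cap.py pics/w6.png
```

```text
time_s: 19.52
eef_pos: [0.5473, 0.3122, 0.0934]
orientation: [1.212, 1.208, -1.213]
force: [-0.5, -0.2, -0.3]
finger_gap: -0.001
```

View pics/w6.png

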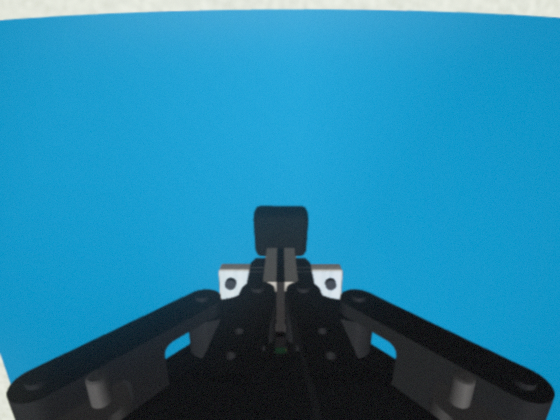

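The pad at (280,230) is just ahead of the tips and swinging down with them. I'll continue along the arc to level.

```bash
python3 -m pendant '{"gripper":[255,255,255,255,255,255,255,255],"linear":[[0.08,0,-0.05],[0.08,0,-0.05],[0.09,0,-0.04],[0.09,0,-0.03],[0.09,0,-0.02],[0.06,0,-0.01],[0,0,0],[0,0,0]],"spin":[0,0,0,0,0,0,0,0]}'
python3 -m pendant '{"gripper":[255,255,255,255],"linear":[[0.02,0,0],[0.02,0,0],[0.02,0,0],[0,0,0]],"spin":[0,0,0,0]}'
```

```text
time_s: 20.58
eef_pos: [0.5476, 0.3225, 0.069]
orientation: [1.212, 1.208, -1.212]
force: [-0.1, -0.4, 1.2]
finger_gap: -0.001
time_s: 21.08
eef_pos: [0.5478, 0.3226, 0.0686]
orientation: [1.213, 1.207, -1.21]
force: [-4.4, -2.7, 14.5]
finger_gap: -0.002
```

```bash
python3 -m pendant '{"gripper":[255,255,255],"linear":[[0.02,0,0],[0,0,0],[0,0,0]],"spin":[0,0,0]}'
python3 -m pendant '{"gripper":[255,255,255,255,255,255,255,255,255,255],"linear":[[-0.1,0,0],[-0.2,0,0],[-0.3,0,0],[-0.5,0,0],[-0.5,0,0],[-0.5,0,0],[-0.2,0,0.6],[0,0,0.6],[0,0,0],[0,0,0]],"spin":[0,0,0,0,0,0,0,0,0,0]}'
python3 cap.py pics/w7.png; python3 l.py
```

```text
time_s: 21.45
eef_pos: [0.5478, 0.3226, 0.0684]
orientation: [1.214, 1.207, -1.21]
force: [-6.4, -4.5, 20.2]
finger_gap: -0.002
time_s: 22.7
eef_pos: [0.5476, 0.2627, 0.1804]
orientation: [1.213, 1.207, -1.212]
force: [-0.1, 0.0, 0.0]
finger_gap: 0.003
tcp [0.5475 0.263  0.1803]
255 [46.2 51.7 55.6]
261 [51.8 52.7 54. ]
267 [48.5 50.5 52.7]
273 [48.  49.  50.2]
279 [48.1 49.  50.2]
285 [48.  49.1 50. ]
291 [48.  49.1 50.3]
297 [47.6 49.  49.9]
303 [47.7 49.  49.9]
309 [47.8 48.9 49.8]
315 [47.7 48.9 49.9]
321 [48.3 49.8 51.3]
327 [50.  51.  52.3]
333 [50.1 51.  52.2]
339 [49.8 51.2 52.4]
345 [48.6 50.7 51.8]
bar 227 [543.8 551.2] [181.1 199.3] 130.1
```

View pics/w7.png

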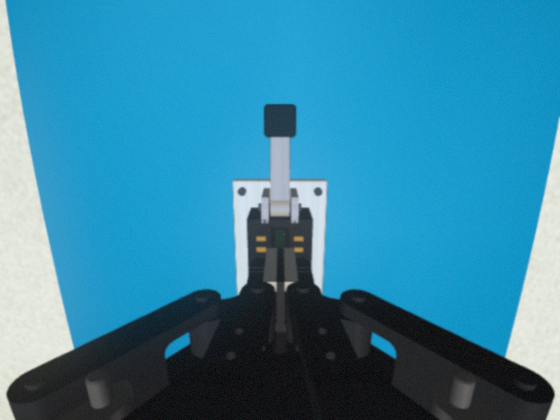

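The lever face reads level from y = 273 to 315, and the pad face is at 48 mm after the bias correction, so the lever is fully down. I'll back away and make a final check of the card, rack and bench.

```bash
python3 -m pendant '{"gripper":[255,255,255,255,255,255,255,255],"linear":[[-0.5,0,0],[-0.5,0,0],[0,0,0.7],[0,0,0.7],[0,0,0.7],[0,0,0.7],[0,0,0],[0,0,0]],"spin":[0,0,0,0,0,0,0,0]}'
python3 cap.py pics/w8.png; python3 l.py
python3 - <<'E'
from h import *
m,im,d=grab("side"); W=cloud(m,d)*1000
w=cv2.imread("pics/w8.png"); cv2.imwrite("pics/f.png",np.hstack([w[:,100:460],cv2.resize(im[110:320,190:400,::-1],(420,420),interpolation=cv2.INTER_CUBIC)]))
E
```

```text
time_s: 23.75
eef_pos: [0.547, 0.1232, 0.23]
orientation: [1.212, 1.208, -1.211]
force: [-0.1, -0.1, 0.2]
finger_gap: 0.001
tcp [0.5469 0.1235 0.23  ]
255 [49.  51.5 55.2]
261 [51.5 53.  53.9]
267 [48.1 50.5 52.8]
273 [47.7 49.1 50.2]
279 [47.9 48.9 50.3]
285 [47.7 49.  50.3]
291 [47.8 49.  50.3]
297 [47.5 48.7 50.2]
bar 1826 [540.1 553.9] [162.  223.1] 129.9
board 197 [544.1 550.1] [227.5 242.3] 107.1
```

View pics/f.png

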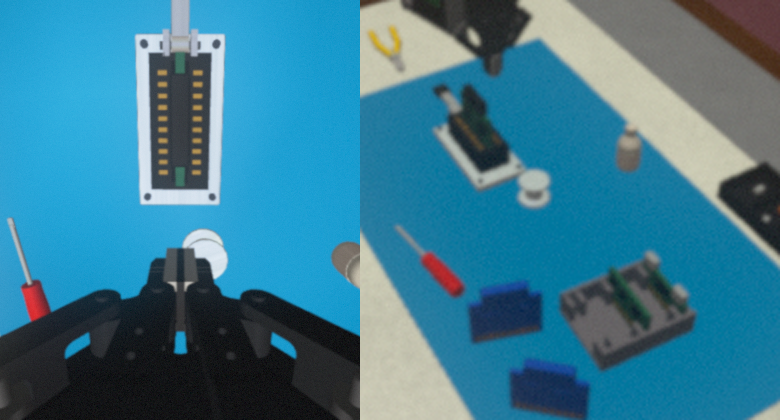

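The left panel shows the card centred in the slot with the lever level. The right panel shows both other boards still in the rack, the look-alikes and bystanders where they were, and the arm clear of everything. I'm handing the job in.

```bash
python3 -c "
from bench import r
print(r.close_job())"
```

```text
the job is handed in; nothing more can be done
None
```

The test card is seated in the test socket and clamped, and I handed the job in at about 24 s of the 48 s allowed. I lifted it out of the rack slot nearest the robot, lowered it in slowly until it touched the bottom with about 5 N, and let go. Then I swung the lever down along its arc with the shut fingertips until it stopped, pressing with about 20 N.

**Last checks:**
- **Card:** the grip bar's top is at about 127 mm and the board's top at about 104 mm, which is what a fully seated card should give. It is centred in the slot at x ≈ 547 mm, y ≈ 192 mm.
- **Lever:** its face reads level along its length, and the pad face is at about 48 mm, so it is fully down.
- **Rest of the bench:** the other two boards are still in the rack, nothing else looks moved, and the robot touches nothing.

**Disagreements:**
- The wrist camera reads about 3 mm too high on every known surface; the heights above are corrected for that.
- The lever started at about 1.03 rad rather than the 1.3 rad given for fully raised, which did not affect the job.

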